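# Load the index slide and hold its plunger out

## Task

Lower the bracket that lies on the bench and has an eye (not the one without a hole) by its eye over the free post of the index slide, without dropping it, so that it lies flat on the carriage with its upright lug pointing the same way as the two brackets already hung there, and let go of it. Then pull the slide's sprung index plunger fully up by its knob and finish while still holding it there, clear of its hole, so that I can push the carriage along. Do not shift the other brackets, on the bench or on the slide.

Things in the scene. Friction and masses are not known exactly. Their poses are not given: they have to be found in the camera images.
- bracket: The bracket to hang, steel, about 0.22 kg, standing on its foot on the bench: flat foot 90 x 40 x 6 with an eye near one end and an upright lug on the other half, 47 high overall. Origin: centre of the foot's underside. x runs along the foot from lug to eye, y across it, z up.
- bracket_lug (a point): Middle of the bracket's upright lug, the place to grip from above. The lug is 8 thick (along y), 40 long (along x) and spans 6 to 47 above the foot's underside; this point is 26.5 above the underside. Axes as the bracket's; the eye lies 50 along +x from here.
- bracket_eye (a point): Centre of the bracket's eye, a round hole 18 in diameter straight through the 6 thick foot; the point is 3 above the underside, 17 from the foot's end. Axes as the bracket's.
- post_free_foot (a point): Foot of the slide's free post, on its axis at the carriage's top face (42 above the bench). Upright post 12 in diameter, 45 high, top 11 tapering to 6. Axes of the slide: y along the row of three posts (85 apart; which is free varies), z up; brackets hang with the lug 50 to the -x side of the post. The flat carriage reaches 90 to -x and 30 to +x of the post.
- knob (a point): Centre of the plunger's pull knob: black upright cylinder 28 in diameter, 28 high, on a 22 diameter housing on the bridge at the -y end of the slide, 85 or more from the posts. The point is 14 below the knob's top, 111 above the bench when seated, and moves with the knob. Axes of the slide.
- plunger (a joint): Lift of the plunger, straight up, in m: 0 seated with its pin 8 mm in the carriage's hole, 0.025 fully up against its stop. A spring drives it down again when let go; lifting takes about 5.5 N at the start and 11.5 N at the top.
- blank_lug (a point): Lug middle of the other bracket on the bench: same shape and size, but its foot has no eye. A bystander. Axes as the bracket's.
- hung_b_lug (a point): Lug middle of one bracket already hung on the slide, same as the one to hang, loose on its post. A bystander.
- hung_c_lug (a point): Lug middle of the other bracket already hung on the slide, loose on its post. A bystander.
Not all that is in view belongs to the job. What is shaped like the bracket but pink or purple is not meant.

How it is judged:
On the way, in this order (a step that is already met when the one before it is completed fails the run):
1. the bracket hangs by its eye on the free post, flat, lug the same way as the others, let go, with the plunger still seated (horizontal distance between bracket_eye and post_free_foot below 0.006 m and z of bracket_eye in the frame of post_free_foot below 0.007 m and angle between bracket_eye's own z axis and vertical below 0.08 rad and x of bracket_lug in the frame of post_free_foot below -0.04 m and contact force between the fingers and bracket below 0.3 N and value of joint plunger below 0.005 m), for 0.2 s.
2. the plunger is pulled fully up by its knob (value of joint plunger above 0.02 m and contact force between the fingers and plunger above 2 N), for 0.3 s.
At the end, for the whole second after the job is handed in: The fingers hold the plunger at least 20 mm up out of its 25 mm, while the bracket hangs untouched and at rest on the free post: eye within 6 mm of the post's axis, foot flat on the carriage (within 4 mm of it and 0.08 rad), lug on the same side as the others (within about 35 degrees) (all of step 2 and horizontal distance between bracket_eye and post_free_foot below 0.006 m and z of bracket_eye in the frame of post_free_foot below 0.007 m and angle between bracket_eye's own z axis and vertical below 0.08 rad and x of bracket_lug in the frame of post_free_foot below -0.04 m and contact force between the fingers and bracket below 0.3 N and linear speed of bracket below 0.02 m/s); the arm keeps its last pose, push and grip.
It fails at once if the plunger is pulled before the bracket is on the post (value of joint plunger above 0.01 m and horizontal distance between bracket_eye and post_free_foot above 0.015 m).
It fails at once if the bracket is dropped onto the post (linear speed of bracket above 0.6 m/s and contact force between the fingers and bracket below 0.3 N and horizontal distance between bracket_eye and post_free_foot below 0.02 m).
It fails at once if another bracket is shifted (distance of any of blank_lug, hung_b_lug, hung_c_lug from where it was at the start of the episode above 0.02 m).
It also fails if it takes over 51 s, if anything falls off the work surface, if the arm or the gripper's body presses on something with over 40 N, if the wrist force passes 120 N, or if a joint passes its speed limit or range.

## Robot

A 6-joint arm with a two-finger parallel gripper is mounted at the origin on the work surface. World frame = base frame: x ahead of the robot, y to its left, z up, the work surface at z = 0. Lengths are in m, angles in rad, forces in N, time in s.
With the tool pointing down it reaches from about 0.3 to 0.875 m from the base axis. Payload 4.2 kg.
Tool frame: the origin (TCP) lies at the very end of the fingers, on their centre line; the grasp point (between the pads) lies 19 mm behind it; z points along the fingers, y is the direction in which the jaws open and shut (so a half turn about z gives the same grasp; the last joint's range is limited). The gripper opens to 85 mm and grips with 20 to 120 N. Pads are 22 mm wide; open, the fingers measure 114 mm over their backs; the gripper's body (76 mm by 85 mm) begins 54 mm behind the grasp point. The pads swing forward as they close: fully open they stand 13 mm farther back than shut.
Start: joints at [1.283, 0.32, 1.565, -0, 1.257, -0.02], TCP at [0.152, 0.555, 0.231] pointing down, gripper open.
Joint ranges: [-3.11, 3.11], [-0.84, 2.01], [0.21, 2.61], [-1.34, 4.49], [0.05, 2.63], [-2.56, 2.56]. Speed limits (rad/s): [2.57, 2.57, 3.14, 3.14, 3.14, 3.14].

## Interface

Orientations are given as a unit quaternion [x, y, z, w].
In Python, from cell import env gives the robot as it stands. The module is installed in compiled form; this text tells all that it offers.
- The arm moves only by the tool carry_out, never from a script. Its argument "increments" is a list of rows, each a list of 7 numbers: the shift along the tool's x, y, z in mm, then the turn, a rotation vector about the tool's x, y, z in degrees, then the closure, from -1 (fully open) to 1 (shut). A call has 1 to 10 rows; each row shifts and turns the commanded pose from where the row before left it, along the tool's axes as they then stand; what a row does not reach is not made up. A row lasts 1/10 s, in which the tool goes at most 50 mm and 8.59 degrees, less where a joint would pass 70% of its speed; a pose out of reach is approached as far as the arm can. A call with a gripper value outside its range is refused whole. The fingers move at their own pace and stop on an object; the grip force is fixed at half the most. Time passes only in rows, so rows that do not move let the fingers close. It gives the time, the measured TCP pose, the force and the opening at its end, in the units of the state.
- env.state(): the state, without advancing time (a new reading comes with each control period).
- env.read_camera(name): name is "scene" or "top" or "wrist"; returns a dict with "frame" (420x560x3 uint8, red, green, blue), "vertical_fov" (degrees; the focal length in pixels is half the picture's height over the tangent of half this angle, whatever the lens; pixels are square), "cx", "cy" (the principal point, pixels), "world_from_camera" (4x4, takes a point from camera to world coordinates). Camera axes: x right, y up, looking along -z (the intrinsics and any distortion apply to the point x, -y, -z); pixel columns grow to the right and rows downward; lengths in m; the calibration is good to about 2 mm. A picture is of the moment at which its call begins. There is no depth.
- env.finish_job(): hands the job in, once; it reports no verdict.
Trained networks look in a picture, given as the dict that the camera call returned (one of the last four; its "shot" number tells which), for a name from the list of things; names that differ only in an ending like _2 or _b are one class to them, and where a whole thing is asked for, a point or a joint stands for the part that bears it (a point fixed in the world has none). Each returns a list of dicts, best first, with "p" (0 to 1); they miss things now and then, are a little off and sometimes report something else, mostly with a low value. They report only what shows in the picture. A call takes as long as a camera call. They do not tell look-alikes from the thing itself.
- env.cut_out(picture, name): "mask" (420x560 bool, what is visible of it) and "location" ([column, row] in pixels, amid what is visible of it).
- env.spot_point(picture, name): "location" ([column, row] in pixels: a listed point, or the origin of a listed thing).
The state is a dict: "time_s": time; "joint_pos": joint angles; "joint_vel": joint speeds; "tau": joint torques, N m; "tool_pos": TCP position; "tool_rot": TCP orientation; "wrist_force": force on the tool from outside, world axes, zero at the start; "ft_torque": the same for the moment, N m; "grip_width": finger opening in m.
Only numpy, scipy, OpenCV 4.12 (cv2) and the standard library are available. Lean on these libraries where they do the work, as an engineer would, in place of code of your own. Each camera call takes 0.05 s, during which the arm holds its last target. There are 200 camera calls.

## Working session

There is one attempt and no reset: what is moved stays moved. The work goes in short steps, Python scripts to look and compute and a tool call to move; the robot and the scene stay as the last step left them, time stands still between calls to the robot, and variables do not carry over. Pictures are saved under pics/ and viewed, about 8 in all and at most 12, crops included, and the job is handed in when it is done.

Besides the shell and the picture viewer there is one more tool, called after ">>>" as name(argument=value, ...) on one line, values as JSON. carry_out: Moves the arm, as the interface text tells. Its arguments: {"type":"object","properties":{"increments":{"type":"array","items":{"type":"array","items":{"type":"number"}}}},"required":["increments"]}

```bash
mkdir -p pics; cat > h.py <<'E'
import numpy as np, cv2
from cell import env
from scipy.spatial.transform import Rotation as R
def ray(p,uv):
    f=p["frame"].shape[0]/2/np.tan(np.radians(p["vertical_fov"])/2)
    d=np.array([(uv[0]-p["cx"])/f,-(uv[1]-p["cy"])/f,-1.]); M=np.array(p["world_from_camera"])
    return M[:3,3],M[:3,:3]@d
def atz(p,uv,z):
    o,d=ray(p,uv); return (o+d*(z-o[2])/d[2]).round(4)
def proj(p,X):
    f=p["frame"].shape[0]/2/np.tan(np.radians(p["vertical_fov"])/2)
    M=np.array(p["world_from_camera"]); c=M[:3,:3].T@(np.array(X)-M[:3,3])
    return np.array([p["cx"]+f*c[0]/-c[2],p["cy"]-f*c[1]/-c[2]])
def save(p,n,box=None,s=1):
    im=p["frame"][:,:,::-1]
    if box: im=im[box[1]:box[3],box[0]:box[2]]
    cv2.imwrite("pics/"+n,cv2.resize(im,None,fx=s,fy=s,interpolation=cv2.INTER_CUBIC))
E
cat > a.py <<'E'
from h import *
Z={"bracket_lug":.0265,"bracket_eye":.003,"post_free_foot":.042,"knob":.111,"blank_lug":.0265,"hung_b_lug":.0685,"bracket":0.}
s=env.state(); print(s["tool_pos"],s["tool_rot"],s["grip_width"],s["time_s"])
P={}
for c in("top","scene"):
    p=env.read_camera(c); P[c]=p; save(p,c+"0.png"); print(c,{k:v for k,v in p.items() if k not in("frame","world_from_camera")},np.round(p["world_from_camera"],3).tolist())
    for n,z in Z.items():
        for d in env.spot_point(p,n)[:5]: print(c,n,round(d["p"],2),np.round(d["location"],1),atz(p,d["location"],z))
im=np.hstack([P["top"]["frame"],P["scene"]["frame"]])
E
python3 a.py
```

```text
[0.15201544 0.55404727 0.23049166] [ 1.33510956e-01  9.91046952e-01 -8.63564393e-04 -1.30399147e-04] 0.08565350256787208 0.0
top {'vertical_fov': 51.79596966561262, 'cx': 276.23106777587566, 'cy': 211.23364588145319, 'shot': 1} [[0.019, 0.985, -0.171, 0.238], [-1.0, 0.02, 0.006, -0.044], [0.009, 0.171, 0.985, 0.973], [0.0, 0.0, 0.0, 1.0]]
top bracket_lug 0.9 [411.9 111.7] [ 0.6436 -0.3606  0.0265]
top bracket_lug 0.75 [351.3 210.5] [ 0.4077 -0.2173  0.0265]
top bracket_lug 0.61 [367.1 259.4] [ 0.3    -0.2507  0.0265]
top bracket_lug 0.59 [406.3 308.7] [ 0.1964 -0.3331  0.0265]
top bracket_lug 0.56 [412.2 230. ] [ 0.3667 -0.3517  0.0265]
top bracket_eye 0.9 [404.1 131.5] [ 0.6038 -0.3483  0.003 ]
top bracket_eye 0.75 [410. 332.] [ 0.1459 -0.3467  0.003 ]
top bracket_eye 0.64 [418.  247.7] [ 0.33  -0.371  0.003]
top bracket_eye 0.63 [349.5 267.1] [ 0.2836 -0.2162  0.003 ]
top bracket_eye 0.55 [359.8 189. ] [ 0.4626 -0.2417  0.003 ]
top post_free_foot 0.53 [351.8 212.9] [ 0.3996 -0.2155  0.042 ]
top post_free_foot 0.49 [178.8 124.9] [0.5932 0.1736 0.042 ]
top knob 0.48 [252.3 104.8] [0.
[... 1033 characters left out ...]
e 0.81 [126.7 244.7] [ 0.3199 -0.3693  0.003 ]
scene bracket_eye 0.64 [193.5 275. ] [ 0.4598 -0.2419  0.003 ]
scene bracket_eye 0.58 [191.1 221.7] [ 0.2848 -0.2165  0.003 ]
scene post_free_foot 0.58 [406.2 263.7] [0.6041 0.1755 0.042 ]
scene knob 0.85 [337.9 260.7] [0.6105 0.0085 0.111 ]
scene blank_lug 0.89 [217.5 328.2] [ 0.622  -0.2252  0.0265]
scene hung_b_lug 0.84 [360.8 255. ] [0.5745 0.0821 0.0685]
scene bracket 0.92 [132.  252.4] [ 0.346 -0.36   0.   ]
scene bracket 0.76 [193.5 266.2] [ 0.4316 -0.2372  0.    ]
scene bracket 0.67 [136.4 209.6] [ 0.1905 -0.3393  0.    ]
scene bracket 0.65 [183.9 229.1] [ 0.3032 -0.2373  0.    ]
scene bracket 0.62 [144.7 363.2] [ 0.6324 -0.3572  0.    ]
```

```bash
python3 -c "
import cv2
for n in('top','scene'):
    i=cv2.imread(f'pics/{n}0.png');i=i[60:360,130:470] if n=='top' else i[150:420,90:500]
    i=cv2.resize(i,None,fx=1.9,fy=1.9,interpolation=2);cv2.imwrite(f'pics/{n}0c.png',i)"
```

```text
(no output)
```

View pics/top0c.png

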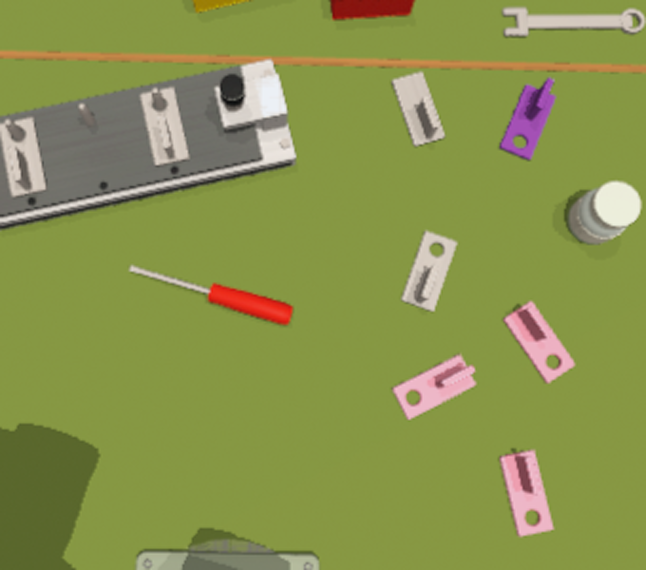

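View pics/scene0c.png

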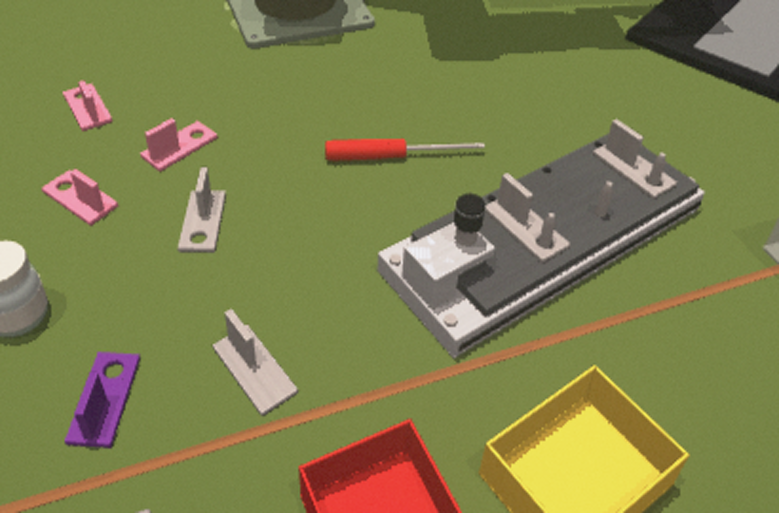

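Top view, full-frame pixels: the steel bracket with an eye is at (356,200), with its eye at (360,190). The steel one without a hole is at (350,117), and the pink/purple ones are decoys. Only (356,200) fits the description, and I'll confirm it in a wrist crop. The free post is the middle one at (176,121). First I move over the slide and measure it with the wrist camera.

>>> carry_out(increments=[[-36,-20,-4,0,0,0,-1],[-36,-20,-4,0,0,0,-1],[-36,-20,-4,0,0,0,-1],[-36,-20,-4,0,0,0,-1],[-36,-20,-4,0,0,0,-1],[-36,-20,-4,0,0,0,-1],[-36,-20,-4,0,0,0,-1],[-36,-20,-4,0,0,0,-1],[-36,-20,-4,0,0,0,-1],[-36,-20,-4,0,0,0,-1]])

```text
time_s: 1.8
tool_pos: [0.4474, 0.265, 0.2717]
tool_rot: [0.134, 0.991, 0.0, 0.0]
wrist_force: [-0.4, 0.6, 0.3]
grip_width: 0.0853
```

>>> carry_out(increments=[[-36,-20,-4,0,0,0,-1],[-36,-20,-4,0,0,0,-1],[-25,-10,-4,0,0,0,-1],[0,0,0,0,0,0,-1],[0,0,0,0,0,0,-1]])

```text
time_s: 2.3
tool_pos: [0.5267, 0.1922, 0.283]
tool_rot: [0.134, 0.991, 0.0, -0.0]
wrist_force: [-0.5, -0.0, 0.7]
grip_width: 0.0856
```

```bash
cat > b.py <<'E'
from h import *
import sys
Z={"post_free_foot":.042,"knob":.111,"hung_b_lug":.0685}
s=env.state(); print(s["tool_pos"],s["tool_rot"],s["time_s"])
for c in("wrist","top","scene"):
    p=env.read_camera(c); save(p,c+"1.png",None,1.4); 
    if c=="wrist": print(p["vertical_fov"],p["cx"],p["cy"],np.round(p["world_from_camera"],3).tolist())
    for n,z in Z.items():
        for d in env.spot_point(p,n)[:3]: print(c,n,round(d["p"],2),np.round(d["location"],1),atz(p,d["location"],z))
E
python3 b.py
```

```text
[0.52669899 0.19223029 0.28304197] [ 1.34104470e-01  9.90967097e-01  9.49478289e-05 -4.40997857e-04] 2.3
71.58568488572861 277.3204942077531 211.18298826414718 [[0.266, -0.929, -0.257, 0.462], [0.964, 0.256, 0.071, 0.211], [-0.0, -0.267, 0.964, 0.425], [0.0, 0.0, 0.0, 1.0]]
wrist post_free_foot 0.68 [281.5 236.2] [0.6012 0.1782 0.042 ]
wrist hung_b_lug 0.94 [207.4 241.8] [0.5734 0.0849 0.0685]
top post_free_foot 0.41 [178.1 124.5] [0.5941 0.1752 0.042 ]
top knob 0.49 [248.9 103.6] [0.6175 0.0124 0.111 ]
top knob 0.21 [179.  122.8] [0.5715 0.1573 0.111 ]
top hung_b_lug 0.71 [217.3 132.4] [0.5678 0.0823 0.0685]
scene post_free_foot 0.51 [216.2 325.9] [ 0.6278 -0.2276  0.042 ]
scene post_free_foot 0.4 [405.7 260.4] [0.5956 0.1799 0.042 ]
scene knob 0.61 [337.2 261.2] [0.6113 0.0067 0.111 ]
scene hung_b_lug 0.69 [356.9 252.7] [0.5661 0.0778 0.0685]
```

View pics/wrist1.png

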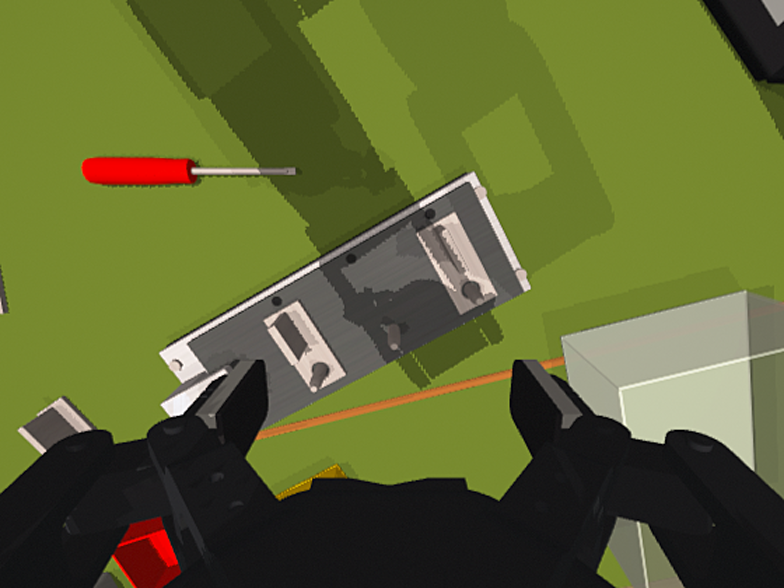

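Wrist view: the two hung brackets are at (305,345) and (455,262), and the free post is between them at (392,335). The lugs are on the upper side, which is -x of the slide. I'll overlay the model on the three views to refine the slide pose.

```bash
cat > c.py <<'E'
from h import *
P=[env.read_camera(c) for c in("wrist","top","scene")]
w=P[0]
H=[atz(w,np.array(q)/1.4,.042) for q in((277,301),(350,258),(430,214))]; print(H)
u=(H[2]-H[0])[:2]; print(np.linalg.norm(u)/2,np.degrees(np.arctan2(u[1],u[0])))
a=np.arctan2(u[1],u[0])-np.pi/2; X=np.array([np.cos(a),np.sin(a),0]);Y=np.array([-X[1],X[0],0])
F=np.array([.600,.177,.042])
print(X)
out=[]
for p,s in zip(P,(3,4,4)):
    c=proj(p,F).astype(int); im=p["frame"][:,:,::-1]; h=int(360/s/1);wd=int(260/s)
    x0,y0=c[0]-wd//2,c[1]-h//2
    cr=cv2.resize(im[y0:y0+h,x0:x0+wd],(wd*s,h*s),interpolation=cv2.INTER_CUBIC)
    for k,z in((0,0),(0,.045),(.085,.045),(-.085,.045),(.085,0.006),(-.085,.006)):
        q=((proj(p,F+Y*k+[0,0,z])-[x0,y0]+.5)*s).astype(int); cv2.drawMarker(cr,tuple(int(v) for v in q),(0,0,255) if z<.03 else (255,255,0),0,9,1)
    out.append(cv2.resize(cr,(260,360)))
cv2.imwrite("pics/c.png",np.hstack(out))
np.save("w.npy",[p["frame"] for p in P])
E
python3 c.py
```

```text
[array([0.5413, 0.0761, 0.042 ]), array([0.5194, 0.1574, 0.042 ]), array([0.4995, 0.2406, 0.042 ])]
0.0848638468371544 104.25730353805339
[0.96919952 0.24627684 0.        ]
```

View pics/c.png

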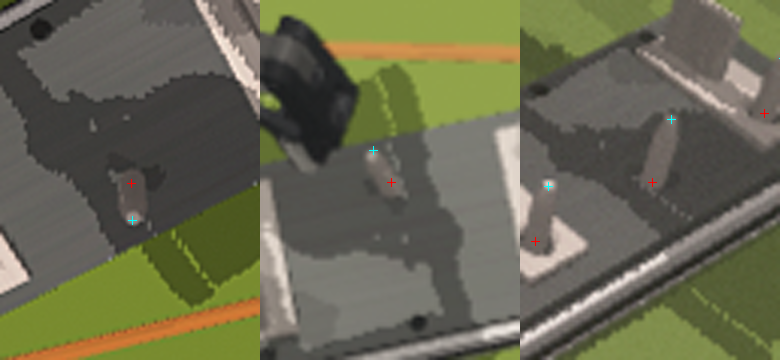

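The slide model agrees in all views: free post foot at about (0.599, 0.177), slide x axis at 14.3°. Now to the bracket.

>>> carry_out(increments=[[0,-43,0,0,0,0,-1],[0,-43,0,0,0,0,-1],[0,-43,0,0,0,0,-1],[0,-43,0,0,0,0,-1],[0,-43,0,0,0,0,-1],[0,-43,5,0,0,0,-1],[0,-43,15,0,0,-3,-1],[0,-43,15,0,0,0,-1],[0,-43,15,0,0,0,-1],[0,-43,15,0,0,0,-1]])

```text
time_s: 4.05
tool_pos: [0.4189, -0.2255, 0.218]
tool_rot: [0.108, 0.994, -0.0, 0.001]
wrist_force: [0.6, -0.3, -0.2]
grip_width: 0.0853
```

>>> carry_out(increments=[[0,0,10,0,0,0,-1],[0,0,0,0,0,0,-1],[0,0,0,0,0,0,-1]])

```text
time_s: 4.35
tool_pos: [0.4198, -0.223, 0.2085]
tool_rot: [0.107, 0.994, 0.0, 0.0]
wrist_force: [0.2, 0.9, 1.6]
grip_width: 0.0852
```

```bash
cat > d.py <<'E'
from h import *
from scipy.optimize import least_squares
s=env.state(); print(s["tool_pos"],s["tool_rot"],s["time_s"])
P=[env.read_camera(c) for c in("wrist","top","scene")]
near=np.array([.43,-.23]); obs=[]
for i,p in enumerate(P):
    for n,z in(("bracket_lug",.0265),("bracket_eye",.003),("bracket",0.)):
        for d in env.spot_point(p,n):
            X=atz(p,d["location"],z)
            if np.linalg.norm(X[:2]-near)<.065: obs.append((i,n,d["location"])); print(i,n,round(d["p"],2),np.round(d["location"],1),X)
L={"bracket_lug":(-.022,.0265),"bracket_eye":(.028,.003),"bracket":(0,0)}
def pt(q,l,z,y=0): return np.array([q[0]+l*np.cos(q[2])-y*np.sin(q[2]),q[1]+l*np.sin(q[2])+y*np.cos(q[2]),z])
def res(q): return np.concatenate([(proj(P[i],pt(q,*L[n]))-uv)*(1 if i else .7) for i,n,uv in obs])
r=least_squares(res,[.435,-.235,-.4],loss="soft_l1"); q=r.x; print(q[:2],np.degrees(q[2]),"lug",pt(q,-.022,0),res(q).round(1))
p=P[0]; c=proj(p,pt(q,0,.02)).astype(int); x0,y0=c-[80,70]; x0=max(x0,0);y0=max(y0,0)
cr=cv2.resize(p["frame"][y0:y0+140,x0:x0+160,::-1],None,fx=4,fy=4,interpolation=2)
for l,y,z in[(a,b,.006) for a in(-.045,.045) for b in(-.02,.02)]+[(a,b,.047) for a in(-.042,-.002) for b in(-.004,.004)]+[(.028,0,.006)]:
    k=(proj(p,pt(q,l,z,y))-[x0,y0]+.5)*4; cv2.drawMarker(cr,(int(k[0]),int(k[1])),(0,0,255),0,12,1)
cv2.imwrite("pics/d.png",cr)
E
python3 d.py
```

```text
[ 0.41977827 -0.2230358   0.20849383] [1.07209399e-01 9.94236415e-01 3.02171794e-04 7.29743652e-05] 4.35
0 bracket_lug 0.6 [271.3 186.1] [ 0.4123 -0.2278  0.0265]
0 bracket_eye 0.88 [270.8 222.1] [ 0.461  -0.2398  0.003 ]
0 bracket 0.82 [273.8 198. ] [ 0.4322 -0.2296  0.    ]
2 bracket_lug 0.7 [194.7 252. ] [ 0.4168 -0.229   0.0265]
2 bracket_eye 0.86 [192.3 275. ] [ 0.459  -0.2443  0.003 ]
2 bracket 0.67 [196.4 268.8] [ 0.4412 -0.2327  0.    ]
[ 0.43387909 -0.23296245] -14.942422483367087 lug [ 0.41262301 -0.22728979  0.        ] [ 0.4  0.1 -0.2  0.  -1.6  1.3  0.4 -1.4  2.1  0.2 -0.8 -2.3]
```

View pics/d.png

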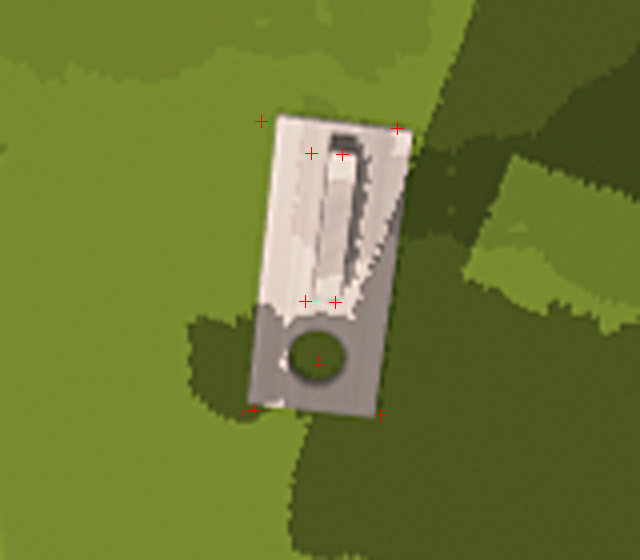

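Confirmed: grey steel with an eye, at crop (318,357). The model's yaw is a few degrees off, so I refine it from the four foot corners and the eye, which are clear in the crop.

```bash
cat > e.py <<'E'
from h import *
p=env.read_camera("wrist")
def pt(q,l,z,y=0): return np.array([q[0]+l*np.cos(q[2])-y*np.sin(q[2]),q[1]+l*np.sin(q[2])+y*np.cos(q[2]),z])
q0=[0.43387909,-0.23296245,np.radians(-14.942)]
o=proj(p,pt(q0,0,.02)).astype(int)-[80,70]
g=lambda c,z:atz(p,np.array(c)/4-.5+o,z)
C=[g(c,.006) for c in((278,114),(412,130),(377,416),(248,403))]
e=g((317,357),.006); f=(C[2]+C[3])/2; b=(C[0]+C[1])/2; d=f-b
print(np.round(C,4).tolist(),"eye",e,"len",np.linalg.norm(d),np.linalg.norm(C[0]-C[1]))
a=np.arctan2(d[1],d[0]); c=np.mean(C,0); u=d/np.linalg.norm(d)
lug=c-.022*u; print("yaw",np.degrees(a),"ctr",c,"lug",lug,"eye from ctr",c+.028*u)
k=[g(t,.047) for t in((343,153),(325,300))]; print("lug top ends",k)
s=env.state(); T=R.from_quat(s["tool_rot"]).as_matrix(); t=s["tool_pos"]
print("tool y yaw",np.degrees(np.arctan2(T[1,1],T[0,1])),"want",np.degrees(a)+90)
print("mm in tool",T.T@(lug*[1,1,0]+[0,0,.014]-t)*1000)
E
python3 e.py
```

```text
[[0.3838, -0.2362, 0.006], [0.3967, -0.1988, 0.006], [0.482, -0.2274, 0.006], [0.4691, -0.266, 0.006]] eye [ 0.459  -0.2415  0.006 ] len 0.09015946982985208 0.03956222946195019
yaw -18.897163604218964 ctr [ 0.4329 -0.2321  0.006 ] lug [ 0.41208577 -0.22497485  0.006     ] eye from ctr [ 0.45939084 -0.24116838  0.006     ]
lug top ends [array([ 0.3937, -0.2187,  0.047 ]), array([ 0.4313, -0.232 ,  0.047 ])]
tool y yaw 77.65954943608128 want 71.10283639578104
mm in tool [  6.98988371  -2.80735569 194.29578047]
```

>>> carry_out(increments=[[7,-3,10,0,0,6.6,-1],[0,0,35,0,0,0,-1],[0,0,35,0,0,0,-1],[0,0,35,0,0,0,-1],[0,0,35,0,0,0,-1],[0,0,20,0,0,0,-1],[0,0,10,0,0,0,-1],[0,0,0,0,0,0,-1],[0,0,0,0,0,0,-1]])

```text
time_s: 5.9
tool_pos: [0.4127, -0.2257, 0.029]
tool_rot: [0.165, 0.986, -0.0, 0.001]
wrist_force: [-0.3, 0.3, -0.2]
grip_width: 0.0856
```

```bash
python3 - <<'E'
from h import *
s=env.state(); T=R.from_quat(s["tool_rot"]).as_matrix(); t=s["tool_pos"]
print(t,"yaw y",np.degrees(np.arctan2(T[1,1],T[0,1])),T[:,2].round(4)); print(T.T@(np.array([.4121,-.2250,.014])-t)*1000)
E
```

```text
[ 0.41271324 -0.22566214  0.02901227] yaw y 71.05282666303496 [ 1.4e-03 -7.0e-04 -1.0e+00]
[ 0.81828237  0.43059593 15.01092341]
```

>>> carry_out(increments=[[1,0.5,8,0,0,0,-1],[0,0,7,0,0,0,-1],[0,0,0,0,0,0,1],[0,0,0,0,0,0,1],[0,0,0,0,0,0,1],[0,0,0,0,0,0,1],[0,0,0,0,0,0,1],[0,0,0,0,0,0,1],[0,0,0,0,0,0,1],[0,0,0,0,0,0,1]])

```text
time_s: 6.9
tool_pos: [0.4114, -0.2246, 0.0135]
tool_rot: [0.165, 0.986, -0.0, 0.0]
wrist_force: [-0.6, 0.3, 2.6]
grip_width: 0.0069
```

>>> carry_out(increments=[[0,0,0,0,0,0,1],[0,0,-10,0,0,0,1],[0,0,-30,0,0,0,1],[0,0,-40,0,0,0,1],[0,0,-40,0,0,0,1],[0,0,-40,0,0,0,1],[0,0,-20,0,0,0,1],[0,0,0,0,0,0,1],[0,0,0,0,0,0,1]])

```text
time_s: 7.8
tool_pos: [0.4104, -0.224, 0.1926]
tool_rot: [0.165, 0.986, 0.0, -0.001]
wrist_force: [0.2, 1.1, -1.6]
grip_width: 0.0076
```

```bash
cat > f.py <<'E'
from h import *
s=env.state(); T=R.from_quat(s["tool_rot"]).as_matrix(); t=s["tool_pos"]
yaw=np.degrees(np.arctan2(T[1,1],T[0,1])); a=np.radians(14.26); post=np.array([.599,.177,0])
print(t,"yaw y",yaw,"turn about tool z",yaw-104.26,"grip",s["grip_width"],s["time_s"],s["wrist_force"])
tgt=post-.050*np.array([np.cos(a),np.sin(a),0])+[0,0,.056]
print("target",tgt,"tool mm",T.T@(tgt-t)*1000)
E
python3 f.py
```

```text
[ 0.41044266 -0.22395242  0.19258208] yaw y 71.05985571635196 turn about tool z -33.200144283648044 grip 0.007608610482317975 7.8 [ 0.23639806  1.10158152 -1.56312022]
target [0.5505406  0.16468388 0.056     ] tool mm [ -6.56490968 413.01627067 136.72866926]
```

>>> carry_out(increments=[[0,20,0,0,0,0,1],[-1,41,0,0,0,0,1],[-1,45,0,0,0,0,1],[-1,45,0,0,0,0,1],[-1,45,0,0,0,0,1],[-1,45,0,0,0,0,1],[-1,45,0,0,0,0,1],[0,45,0,0,0,0,1],[0,42,0,0,0,0,1],[0,25,0,0,0,-5,1]])

```text
time_s: 8.8
tool_pos: [0.5454, 0.1528, 0.1903]
tool_rot: [0.119, 0.993, -0.0, -0.002]
wrist_force: [0.1, -1.2, -1.9]
grip_width: 0.0073
```

>>> carry_out(increments=[[0,10,0,0,0,-7,1],[0,5,0,0,0,-7,1],[0,0,0,0,0,-7,1],[0,0,10,0,0,-7,1],[0,0,20,0,0,0,1],[0,0,10,0,0,0,1],[0,0,0,0,0,0,1],[0,0,0,0,0,0,1]])

```text
time_s: 9.6
tool_pos: [0.5489, 0.1647, 0.1526]
tool_rot: [-0.122, 0.992, -0.0, -0.001]
wrist_force: [-0.3, 0.1, -2.0]
grip_width: 0.0075
```

```bash
cat > g.py <<'E'
from h import *
import f
t=f.t; P=[env.read_camera(c) for c in("wrist","top","scene")]
yb=np.radians(f.yaw-90); X=np.array([np.cos(yb),np.sin(yb),0]);Y=np.array([-X[1],X[0],0])
out=[]
for p,s in zip(P,(3,3,3)):
    B=t-[0,0,.014]+.022*X
    c=proj(p,B+.028*X).astype(int); wd,h=86,120
    x0,y0=max(c[0]-wd//2,0),max(c[1]-h//2,0)
    cr=cv2.resize(p["frame"][y0:y0+h,x0:x0+wd,::-1],(wd*s,h*s),interpolation=cv2.INTER_CUBIC)
    M=[(B+a*X+b*Y,(0,0,255)) for a,b in((-.045,.02),(-.045,-.02),(.045,.02),(.045,-.02))]+[(B+.028*X+[0,0,.003],(0,0,255)),(np.array([.599,.177,.087]),(255,255,0)),(np.array([.599,.177,.042]),(255,255,0))]
    for m,col in M:
        q=((proj(p,m)-[x0,y0]+.5)*s).astype(int); cv2.drawMarker(cr,(int(q[0]),int(q[1])),col,0,9,1)
    out.append(cr)
    for d in env.spot_point(p,"bracket_eye"):
        e=atz(p,d["location"],t[2]-.011)
        if np.linalg.norm(e-B-.028*X)<.04: print("eye",d["p"],e,"expect",B+.028*X)
cv2.imwrite("pics/g%d.png"%round(f.s["time_s"]*100),np.hstack(out))
E
python3 g.py; ls pics
```

```text
[0.54888652 0.16465001 0.15257675] yaw y 104.04783991875293 turn about tool z -0.21216008124707741 grip 0.007455240180410472 9.6 [-0.30328886  0.07512942 -2.03334229]
target [0.5505406  0.16468388 0.056     ] tool mm [-1.76928662 -0.37177513 96.57400147]
eye 0.66 [0.5975 0.1779 0.1416] expect [0.59739119 0.17678661 0.13857675]
eye 0.87 [0.6052 0.1783 0.1416] expect [0.59739119 0.17678661 0.13857675]
eye 0.29 [0.6043 0.1804 0.1416] expect [0.59739119 0.17678661 0.13857675]
c.png
d.png
g960.png
scene0.png
scene0c.png
scene1.png
top0.png
top0c.png
top1.png
wrist1.png
```

View pics/g960.png

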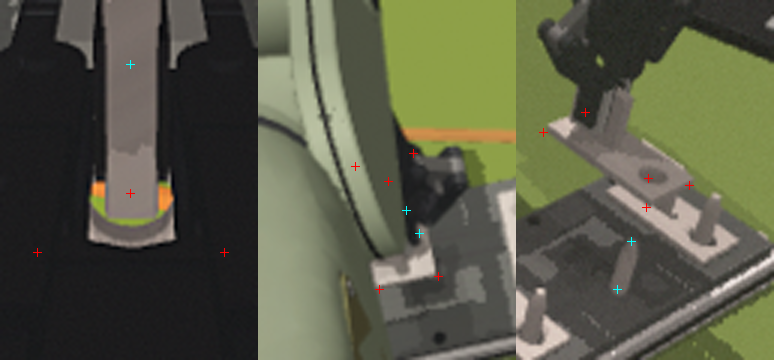

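The bracket is level within what I can see. Scene shows its eye at (655,177) and the post tip at (632,246). The wrist eye estimate agrees with the expected place, while scene suggests a few mm more in x. I'll lower it to just above the post tip and compare directly.

>>> carry_out(increments=[[-2,0,10,0,0,0,1],[0,0,15,0,0,0,1],[0,0,13,0,0,0,1],[0,0,6,0,0,0,1],[0,0,0,0,0,0,1],[0,0,0,0,0,0,1],[0,0,0,0,0,0,1]])

```text
time_s: 10.6
tool_pos: [0.5516, 0.1654, 0.1099]
tool_rot: [-0.122, 0.992, 0.0, 0.001]
wrist_force: [-0.8, 0.2, -1.9]
grip_width: 0.0076
```

```bash
sed -i 's/(3,3,3)/(3,3,4)/; s/wd,h=86,120/wd,h=(86,120) if s==3 else (76,90)/' g.py; python3 g.py; ls pics/g*
```

```text
[0.55157003 0.16537248 0.10993225] yaw y 104.05636913816275 turn about tool z -0.20363086183725443 grip 0.007631513942029615 10.6 [-0.80292406  0.18130466 -1.90906918]
target [0.5505406  0.16468388 0.056     ] tool mm [ 1.24203107 -0.42447198 53.93049544]
eye 0.76 [0.6026 0.1763 0.0989] expect [0.6000729  0.1775163  0.09593225]
pics/g1060.png
pics/g960.png
```

View pics/g1060.png

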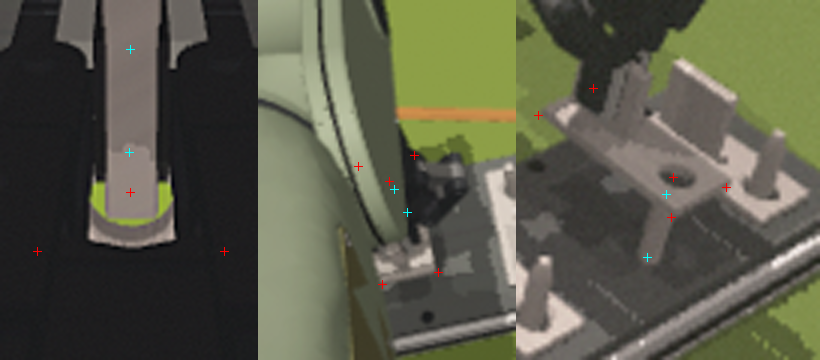

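In scene, the eye (678,176) and the post foot (652,262) are both offset from the model by the same ~5 px (4x zoom). So they agree with each other to about 1 mm, and I lower slowly.

>>> carry_out(increments=[[1,0,5,0,0,0,1],[0,0,6,0,0,0,1],[0,0,6,0,0,0,1],[0,0,6,0,0,0,1],[0,0,6,0,0,0,1],[0,0,0,0,0,0,1],[0,0,0,0,0,0,1]])

```text
time_s: 11.6
tool_pos: [0.5501, 0.165, 0.0801]
tool_rot: [-0.122, 0.992, 0.0, -0.0]
wrist_force: [0.3, -0.0, -2.3]
grip_width: 0.0072
```

```bash
python3 f.py
```

```text
[0.55007148 0.16498515 0.08005489] yaw y 104.05593303357573 turn about tool z -0.20406696642427846 grip 0.007234517427703688 11.6 [ 0.34718983 -0.02962261 -2.25889112]
target [0.5505406  0.16468388 0.056     ] tool mm [-0.39096154 -0.40778113 24.05471735]
```

>>> carry_out(increments=[[0,0,5,0,0,0,1],[0,0,6,0,0,0,1],[0,0,5,0,0,0,1],[0,0,4,0,0,0,1],[0,0,3,0,0,0,1],[0,0,0,0,0,0,1],[0,0,0,0,0,0,1]])

```text
time_s: 12.3
tool_pos: [0.5502, 0.165, 0.0573]
tool_rot: [-0.122, 0.992, 0.0, 0.0]
wrist_force: [-0.1, 0.3, -1.9]
grip_width: 0.0073
```

```bash
sed -i 's/wd,h=(86,120) if s==3 else (76,90)/wd,h=86,120/; s/(3,3,4)/(3,3,3)/' g.py; python3 g.py
```

```text
[0.55016399 0.16504198 0.05731314] yaw y 104.05946452137226 turn about tool z -0.20053547862774224 grip 0.007330668698484298 12.3 [-0.0547501   0.27914878 -1.8688321 ]
target [0.5505406  0.16468388 0.056     ] tool mm [-0.27817754 -0.43896077  1.31314725]
eye 0.62 [0.6005 0.177  0.0463] expect [0.59866619 0.17718842 0.04331314]
eye 0.89 [0.6042 0.1804 0.0463] expect [0.59866619 0.17718842 0.04331314]
```

Clean so far. I step down until contact shows, then open.

>>> carry_out(increments=[[0,0,1,0,0,0,1],[0,0,0.5,0,0,0,1],[0,0,0,0,0,0,1],[0,0,0,0,0,0,1]])

```text
time_s: 13.0
tool_pos: [0.5501, 0.165, 0.0558]
tool_rot: [-0.122, 0.992, 0.0, -0.0]
wrist_force: [0.9, 0.6, -1.8]
grip_width: 0.0074
```

```bash
python3 f.py
```

```text
[0.5500517  0.16501558 0.05578616] yaw y 104.05942471400257 turn about tool z -0.2005752859974308 grip 0.00744822834738365 13.0 [ 0.9388288   0.63714316 -1.77881555]
target [0.5505406  0.16468388 0.056     ] tool mm [-0.39367217 -0.44052129 -0.21389304]
```

>>> carry_out(increments=[[0,0,0.7,0,0,0,1],[0,0,0,0,0,0,1],[0,0,0,0,0,0,1]])

```text
time_s: 13.3
tool_pos: [0.5502, 0.1651, 0.0556]
tool_rot: [-0.122, 0.992, 0.0, 0.0]
wrist_force: [-1.0, -0.9, 3.4]
grip_width: 0.0072
```

>>> carry_out(increments=[[0,0,0.7,0,0,0,1],[0,0,0,0,0,0,1],[0,0,0,0,0,0,1]])

```text
time_s: 13.6
tool_pos: [0.5502, 0.165, 0.0556]
tool_rot: [-0.122, 0.992, 0.0, 0.0]
wrist_force: [-3.0, -2.4, 7.5]
grip_width: 0.0071
```

It has landed (7.5 N up). Open, let it settle, then retreat upward.

>>> carry_out(increments=[[0,0,-1,0,0,0,-0.3],[0,0,0,0,0,0,-0.3],[0,0,0,0,0,0,-0.3],[0,0,0,0,0,0,-0.3],[0,0,0,0,0,0,-0.3],[0,0,-5,0,0,0,-0.3],[0,0,-20,0,0,0,-0.3],[0,0,-30,0,0,0,-0.3],[0,0,-40,0,0,0,-0.3],[0,0,-30,0,0,0,-0.3]])

```text
time_s: 14.6
tool_pos: [0.5506, 0.1651, 0.183]
tool_rot: [-0.122, 0.992, 0.0, 0.001]
wrist_force: [-0.5, -0.3, 0.2]
grip_width: 0.0556
```

```bash
cat > k.py <<'E'
from h import *
s=env.state(); T=R.from_quat(s["tool_rot"]).as_matrix(); t=s["tool_pos"]
print(t,np.degrees(np.arctan2(T[1,1],T[0,1])),s["grip_width"],s["time_s"])
Z={"bracket_eye":.045,"bracket_lug":.0685,"hung_b_lug":.0685,"knob":.111}
P=[env.read_camera(c) for c in("wrist","top","scene")]
for i,p in enumerate(P):
    for n,z in Z.items():
        for d in env.spot_point(p,n):
            X=atz(p,d["location"],z)
            if X[1]>-.05 and X[0]>.4: print(i,n,round(d["p"],2),np.round(d["location"],1),X)
    for d in env.cut_out(p,"knob")[:1]:
        r,c=np.nonzero(d["mask"]); print(i,"knobmask",round(d["p"],2),c.min(),c.max(),r.min(),r.max(),"ctr@.111",atz(p,((c.min()+c.max())/2,(r.min()+r.max())/2),.111))
a=cv2.resize(P[0]["frame"],None,fx=.8,fy=.8); q=P[2]["frame"][180:350,270:480]; q=cv2.resize(q,None,fx=1.9,fy=1.976)
h=min(len(a),len(q)); cv2.imwrite("pics/k.png",np.hstack([a[:h,:,::-1][:, :400],q[:h,:,::-1]]))
E
python3 k.py
```

```text
[0.55060217 0.16514402 0.18299042] 104.05574167376828 0.05563872955823712 14.6
0 bracket_eye 0.91 [280.  246.5] [0.5976 0.1798 0.045 ]
0 bracket_lug 0.59 [276.9 208.9] [0.5531 0.1654 0.0685]
0 hung_b_lug 0.78 [185.9 204.1] [0.5688 0.0842 0.0685]
0 knobmask 0.86 32 90 224 268 ctr@.111 [0.6127 0.0047 0.111 ]
1 bracket_eye 0.67 [176.9 121.1] [0.601  0.1777 0.045 ]
1 bracket_eye 0.24 [180.7 124.1] [0.594  0.1688 0.045 ]
1 bracket_lug 0.89 [178.3 139.1] [0.5505 0.1666 0.0685]
1 hung_b_lug 0.62 [216.1 132.7] [0.567  0.0849 0.0685]
1 knob 0.53 [254.  105.8] [0.6128 0.0015 0.111 ]
1 knobmask 0.71 247 257 100 114 ctr@.111 [0.6101 0.0057 0.111 ]
2 bracket_eye 0.61 [404.1 260.3] [0.5967 0.1747 0.045 ]
2 bracket_lug 0.62 [388.  238.8] [0.5497 0.1601 0.0685]
2 hung_b_lug 0.63 [360.  254.6] [0.573  0.0812 0.0685]
2 knob 0.52 [336.4 260. ] [0.608  0.0067 0.111 ]
2 knobmask 0.68 329 344 252 271 ctr@.111 [0.6115 0.0052 0.111 ]
```

View pics/k.png

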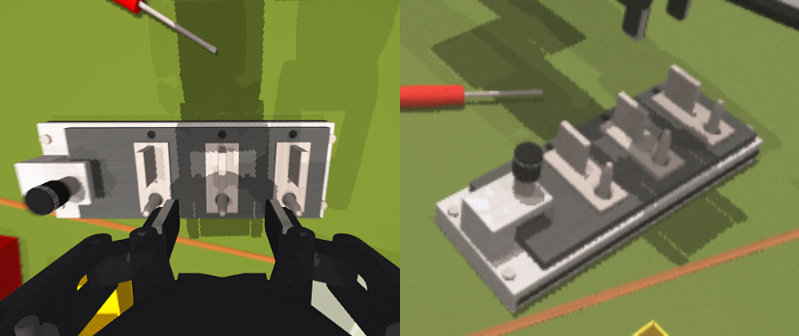

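The bracket hangs flat on the free post with its lug on the same side as the others. In the left panel it is at (222,170), between the hung ones at (153,170) and (290,165). All three views put the knob at about (0.611, 0.005). I go over it now.

>>> carry_out(increments=[[-2,-10,0,0,0,0,-0.3],[-3,-25,0,0,0,0,-0.3],[-3,-30,0,0,0,0,-0.3],[-3,-30,0,0,0,0,-0.3],[-3,-30,0,0,0,0,-0.3],[-3,-25,0,0,0,0,-0.3],[-3,-15,0,0,0,0,-0.3],[0,-4,0,0,0,0,-0.3],[0,0,0,0,0,0,-0.3],[0,0,0,0,0,0,-0.3]])

```text
time_s: 16.5
tool_pos: [0.6102, 0.0067, 0.1804]
tool_rot: [-0.123, 0.992, 0.0, -0.0]
wrist_force: [0.3, -0.4, 0.4]
grip_width: 0.0556
```

```bash
python3 - <<'E'
from h import *
s=env.state(); T=R.from_quat(s["tool_rot"]).as_matrix(); t=s["tool_pos"]; print(t,s["grip_width"])
out=[]
for c in("wrist","scene"):
    p=env.read_camera(c)
    for d in env.spot_point(p,"knob")[:2]:
        X=atz(p,d["location"],.111);print(c,round(d["p"],2),X,"tool mm",T.T@(X-t)*1000)
    K=np.array([.611,.0055,0]); o=proj(p,K+[0,0,.111]).astype(int)-[65,70]; o=np.maximum(o,0)
    cr=cv2.resize(p["frame"][o[1]:o[1]+140,o[0]:o[0]+130,::-1],None,fx=3,fy=3,interpolation=2)
    for z in(.125,.097):
        for a in np.linspace(0,6.28,24):
            q=(proj(p,K+[.014*np.cos(a),.014*np.sin(a),z])-o+.5)*3; cv2.circle(cr,(int(q[0]),int(q[1])),1,(0,0,255),-1)
    out.append(cr)
h=min(map(len,out)); cv2.imwrite("pics/n.png",np.hstack([o[:h] for o in out]))
E
```

```text
[0.61016311 0.00672371 0.18036492] 0.05557159268364992
scene 0.7 [0.6058 0.0041 0.111 ] tool mm [ 4.85022509 -1.53110221 69.36529146]
scene 0.56 [0.6519 0.1215 0.111 ] tool mm [-68.44856772 101.11028524  69.41585257]
```

View pics/n.png

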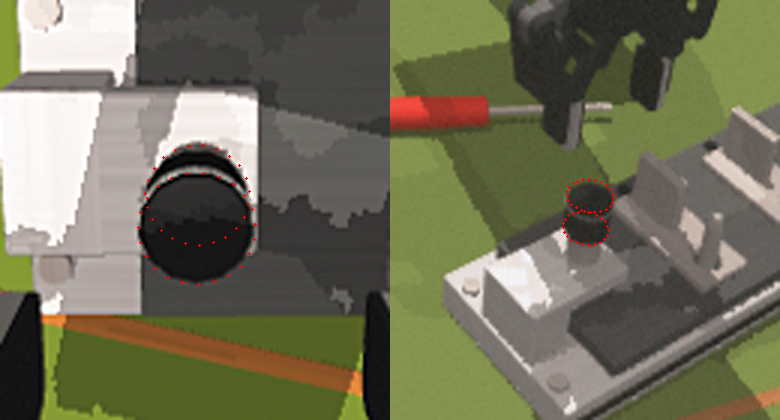

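The modelled knob rings coincide with the knob in both views: (196,225) wrist, (590,197) scene. I descend around it and grip.

>>> carry_out(increments=[[-0.5,-1,10,0,0,0,-0.3],[0,0,25,0,0,0,-0.3],[0,0,25,0,0,0,-0.3],[0,0,15,0,0,0,-0.3],[0,0,8,0,0,0,-0.3],[0,0,0,0,0,0,-0.3],[0,0,0,0,0,0,-0.3]])

```text
time_s: 17.4
tool_pos: [0.6117, 0.0052, 0.0978]
tool_rot: [-0.122, 0.992, -0.0, 0.0]
wrist_force: [-0.6, 0.2, 1.1]
grip_width: 0.0555
```

>>> carry_out(increments=[[0,0,0,0,0,0,1],[0,0,0,0,0,0,1],[0,0,0,0,0,0,1],[0,0,0,0,0,0,1],[0,0,0,0,0,0,1],[0,0,0,0,0,0,1],[0,0,0,0,0,0,1]])

```text
time_s: 18.1
tool_pos: [0.6118, 0.0053, 0.0987]
tool_rot: [-0.122, 0.992, 0.0, 0.001]
wrist_force: [-0.9, 2.3, 6.9]
grip_width: 0.0257
```

>>> carry_out(increments=[[0,0,-3,0,0,0,1],[0,0,-5,0,0,0,1],[0,0,-5,0,0,0,1],[0,0,-5,0,0,0,1],[0,0,-4,0,0,0,1],[0,0,-2,0,0,0,1],[0,0,0,0,0,0,1],[0,0,0,0,0,0,1],[0,0,0,0,0,0,1]])

```text
time_s: 19.0
tool_pos: [0.6117, 0.0053, 0.1205]
tool_rot: [-0.122, 0.992, 0.0, 0.0]
wrist_force: [5.3, 2.3, -10.2]
grip_width: 0.0263
```

>>> carry_out(increments=[[0,0,-1.5,0,0,0,1],[0,0,0,0,0,0,1],[0,0,0,0,0,0,1]])

```text
time_s: 19.3
tool_pos: [0.6117, 0.0053, 0.1219]
tool_rot: [-0.122, 0.992, 0.0, 0.0]
wrist_force: [6.0, 1.4, -11.1]
grip_width: 0.0265
```

>>> carry_out(increments=[[0,0,-1.5,0,0,0,1],[0,0,0,0,0,0,1],[0,0,0,0,0,0,1]])

```text
time_s: 19.6
tool_pos: [0.6117, 0.0053, 0.1233]
tool_rot: [-0.122, 0.992, 0.0, 0.0]
wrist_force: [5.9, 2.4, -11.8]
grip_width: 0.026
```

The force of 11.8 N matches the plunger being near its top. I check by picture.

>>> carry_out(increments=[[0,0,-1,0,0,0,1],[0,0,0,0,0,0,1],[0,0,0,0,0,0,1],[0,0,0,0,0,0,1]])

```text
time_s: 20.0
tool_pos: [0.6117, 0.0053, 0.1238]
tool_rot: [-0.122, 0.992, 0.0, 0.0]
wrist_force: [6.4, 1.6, -12.5]
grip_width: 0.0263
```

```bash
python3 - <<'E'
from h import *
p=env.read_camera("scene"); K=np.array([.611,.0055,0])
cr=cv2.resize(p["frame"][170:330,280:470,::-1],None,fx=4,fy=3.7,interpolation=2)
for z,col in((.097,(0,0,255)),(.122,(255,255,0))):
    for a in np.linspace(0,6.28,24):
        q=proj(p,K+[.014*np.cos(a),.014*np.sin(a),z])-[280,170]+.5; cv2.circle(cr,(int(q[0]*4),int(q[1]*3.7)),1,col,-1)
cv2.imwrite("pics/z.png",cr)
for c in(p,env.read_camera("top")):
  for n,z in(("bracket_eye",.045),("bracket_lug",.0685),("blank_lug",.0265)):
    for d in env.spot_point(c,n):
        X=atz(c,d["location"],z)
        if X[0]>.5: print(n,round(d["p"],2),X)
E
```

```text
bracket_eye 0.87 [0.6    0.1765 0.045 ]
bracket_eye 0.72 [ 0.6332 -0.3377  0.045 ]
bracket_lug 0.89 [ 0.6741 -0.3601  0.0685]
bracket_lug 0.68 [0.552  0.1679 0.0685]
blank_lug 0.82 [ 0.6164 -0.2252  0.0265]
bracket_eye 0.89 [ 0.5853 -0.3333  0.045 ]
bracket_lug 0.58 [ 0.6262 -0.3511  0.0685]
blank_lug 0.91 [ 0.6193 -0.2297  0.0265]
```

View pics/z.png

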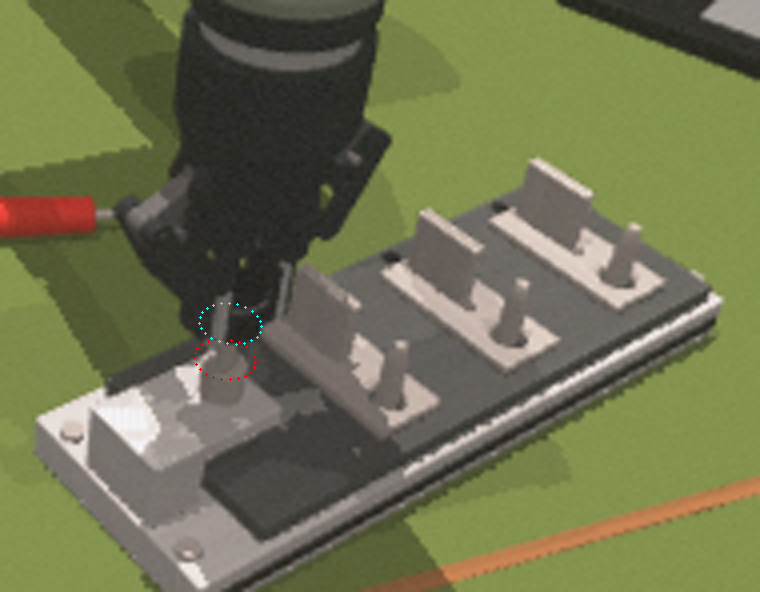

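The knob is up: the bare rod shows between the housing (225,375) and the knob's bottom (230,325). The last 1 mm of lift gave only 0.5 mm and 12.5 N, so it is at the stop. The bracket hangs flat, so I hand in.

```bash
python3 -c "
from cell import env
print(env.finish_job()); s=env.state(); print(s['time_s'],s['tool_pos'],s['wrist_force'],s['grip_width'])"
```

```text
the job is handed in; nothing more can be done
None
the job is handed in; nothing more can be done
```

I hung the steel bracket with the eye on the free middle post, lug pointing the same way as the other two, and let go of it. I then gripped the plunger knob, pulled it to its stop and handed the job in at about 20 s, still holding it. The job reports no verdict, so what follows rests on my own checks.

- **Bracket:** the last scene image shows it lying flat on the carriage. The measured eye position is (0.600, 0.1765), about 1 mm from the post axis at (0.599, 0.177).
- **Plunger:** the tool rose about 25 mm from the gripped height. The pull was 12.5 N, and the last 1 mm of commanded lift gave only 0.5 mm, which fits the stop. The rod shows bare below the knob.
- **Other brackets:** the hung brackets look unmoved in the last picture. The blank's position reads the same as at the start to within about 6 mm, which is about the networks' scatter.
- **Disagreements:** during placing, the network's scene-camera eye point read up to 8 mm off in x. I went by the overlay instead, where eye and post were offset by the same amount. The grip width on the 28 mm knob read 26 mm, and the lug also read slightly small. There was a steady side force of about 6 N on the knob.

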